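# Plug the battery contact block into the board fixture and latch it

## Robot

A 6-joint arm with a two-finger parallel gripper is mounted at the origin on the work surface. World frame = base frame: x ahead of the robot, y to its left, z up, the work surface at z = 0. Lengths are in m, angles in rad, forces in N, time in s.
With the tool pointing down it reaches from about 0.325 to 1 m from the base axis. Payload 5.1 kg.
Tool frame: the origin (TCP) lies between the finger pads; the fingertips stand 22 mm ahead of it and the grasp point (between the pads) lies 3 mm ahead of it; z points along the fingers, y is the line along which they close (so a half turn about z gives the same grasp; the last joint's range is limited). The gripper opens to 85 mm and grips with 20 to 120 N. Pads are 22 mm wide; open, the fingers measure 114 mm over their backs; the gripper's body (76 mm by 85 mm) begins 54 mm behind the grasp point. The pads swing forward as they close: fully open they stand 13 mm farther back than shut.
Start: joints at [-1.391, 0.124, 1.65, -0, 1.367, -0.083], TCP at [0.169, -0.628, 0.217] pointing down, gripper open.
Joint ranges: [-2.61, 2.61], [-1.02, 2.33], [0.03, 2.71], [-1.35, 4.49], [0.32, 2.68], [-2.91, 2.91]. Speed limits (rad/s): [2.57, 2.57, 3.14, 3.14, 3.14, 3.14].

## Interface

Orientations are given as a unit quaternion [w, x, y, z].
In Python, from plant import readout, viewer, ticket, finder gives the robot as it stands.
- The arm moves only by the tool apply_moves, never from a script. Its argument "increments" is one flat list of numbers, 6 for each row, row after row: the shift along the tool's x, y, z normalised to -1 to 1, where 1 is 0.25 m, then the turn, a rotation vector about the tool's x, y, z normalised to -1 to 1, where 1 is pi rad. In form: [tx, ty, tz, ax, ay, az, tx, ty, tz, ax, ay, az, ...]. A call has exactly 8 rows; each row is the pose to reach, as a shift and turn from the pose commanded when the call began, along the tool's axes at that moment, turning the shorter way round; what a row does not reach only later rows make up. A row lasts 1/10 s, in which the tool goes at most 50 mm and 8.59 degrees, less where a joint would pass 70% of its speed; a pose out of reach is approached as far as the arm can. A call with a number of a shift or a turn outside -1 to 1 is refused whole. A call with a gripper value outside its range is refused whole. "grip" is the finger opening in mm, from 0 to 85.4, set as the call begins (left out, the last holds). The fingers move at their own pace and stop on an object; "grip_force" is the grip in N (left out, the last holds). Time passes only in rows, so rows that repeat a pose let the fingers close, or fill a call up. It gives the time, the measured TCP pose, the force, the opening and the grip force at its end, in the units of the state.
- readout.read_state(): the state, without advancing time (a new reading comes with each control period).
- viewer.camera(name): name is "side" or "top" or "wrist"; returns a dict with "image" (400x640x3 uint8, blue, green, red), "range_z" (400x640 float32, m along the optical axis (not along the pixel's ray), 0 where there is no reading), "fov_y" (degrees; the focal length in pixels is half the picture's height over the tangent of half this angle, whatever the lens; pixels are square), "cx", "cy" (the principal point, pixels), "k1" (the pictures are not rectified: a ray, as slopes to the right and down, at radius r is drawn at 1 + k1 r^2 times it, then the intrinsics apply), "R" (3x3) and "t" (3): a world point X has camera coordinates R X + t; the wrist camera has in their place "T_tool_cam" (4x4, takes a point from camera to tool coordinates, whose origin is the TCP and whose axes are the flange's). Camera axes: x right, y down, z forward; pixel columns grow to the right and rows downward; lengths in m; the calibration is good to about 2 mm. A picture is of the moment at which its call begins: read the wrist's pose just before it.
- ticket.job_done(): hands the job in; it is judged then, once.
Trained networks look in a picture, given as the dict that the camera call returned (one of the last four; its "shot" number tells which), for a name from the list of things; names that differ only in an ending like _2 or _b are one class to them, and where a whole thing is asked for, a point or a joint stands for the part that bears it (a point fixed in the world has none). Each returns a list of dicts, best first, with "score" (0 to 1); they miss things now and then, are a little off and sometimes report something else, mostly with a low value. They report only what shows in the picture. A call takes as long as a camera call. They do not tell look-alikes from the thing itself.
- finder.look_for(picture, label): "xyz" ([x, y, z] in m, in the coordinates of the camera as it stood for that picture, good to about 4 mm: the middle of the surface that is visible of it).
- finder.landmark_of(picture, label): "xyz" ([x, y, z] in m, in the coordinates of the camera as it stood for that picture, good to about 4 mm: a listed point, or the origin of a listed thing).
The state is a dict: "clock": time; "q": joint angles; "dq": joint speeds; "joint_efforts": joint torques, N m; "tool_pos": TCP position; "tool_rot": TCP orientation; "force": force on the tool from outside, world axes, zero at the start; "torque": the same for the moment, N m; "width": finger opening in m; "grasp_force": force on a finger pad.
Only numpy, scipy, OpenCV 4.12 (cv2) and the standard library are available. Lean on these libraries where they do the work, as an engineer would, in place of code of your own. Each camera call takes 0.05 s, during which the arm holds its last target. There are 200 camera calls.

## Task

Pull the black latch cap on the test fixture up to open the socket, slide the battery contact block across the shelf (it is too wide to grip and must not be lifted) until its plug is fully home in the socket with the block flush against it, then press the latch cap fully back down to lock the plug in. Leave the tuning knob, the loudspeaker and the white case half where they are.

Things in the scene. Friction and masses are not known exactly. Their poses are not given: they have to be found in the camera images.
- fixture: Fixed. Origin on the shelf (z 0) at the middle of the socket mouth; +x = the way the plug goes in. Steel housing x 0 to 62 mm, y +-36, 40 tall, flat front. Hole 38.4 wide, open from the base to z 28, 48 deep, mouth widening 4 mm each side. Behind, a 3 mm tin plate (to x 245, y +-90) holds a green board upright in clips at x 165: 130 wide, top z 86. Nothing lies at x below 0.
- socket_mouth (a point): Middle of the socket mouth, 15 mm above the shelf, in the plane of the housing's front face.
- latch_cap (a joint): Height of the latch cap in m: 0 fully down (latched), 0.026 fully up. Slides vertically on the housing, stays where left (about 4 N to move). Its steel blade, 8 mm thick, shuts the socket; the plug passes only above 0.016. It goes right down only with the socket empty or the plug fully home, the blade then dropping into the gap across the plug.
- latch_cap_top (a point): Middle of the top of the latch cap, a black plastic block 26 mm (along fixture x) by 30 mm (along fixture y) by 24 mm tall, 22 mm behind the mouth; moves with the cap. With the cap down its top is at z 66 mm and its underside 2 mm above the housing.
- contact_block: Loose, about 0.35 kg. Brown square body 92 x 92 x 32 mm tall, flat brass springs on top, brass plug tongue on the middle of its front (+x) face. Origin: middle of the body's underside. Tongue x 46 to 90, 36 wide, z 6 to 24, nose tapered 4 mm each side, a 16 mm gap across its top at x 60 to 76 for the latch blade. Home: front face (x 46) touches the housing front.
- plug_root (a point): Middle of the block's front face where the tongue begins (x 46, y 0, z 15 of the block); meets socket_mouth when home.
- tuning_knob: Loose black round tuning knob, 48 mm diameter, 24 tall, bystander; origin under its middle.
- speaker: Loose round loudspeaker, 66 mm diameter, 30 tall, lying face up, bystander; origin under its middle.
- case_half: Loose white plastic case half, an open tray 75 (x) x 125 (y) x 28 mm, bystander; origin under its middle.
Things that resemble listed ones, but are neither listed nor needed, are in the scene too. Of the things shaped like the contact_block, the brown one is meant.

How it is judged:
By the outcome, as a careful person would: the job done as asked, in the order asked, and still so for the second after the job is handed in, with the robot touching nothing.
It also fails if it takes over 72 s, if anything falls off the work surface, if the arm or the gripper's body presses on something with over 40 N, if the wrist force passes 120 N, or if a joint passes its speed limit or range.

## Working session

There is one attempt and no reset: what is moved stays moved. The work goes in short steps, Python scripts to look and compute and a tool call to move; the robot and the scene stay as the last step left them, time stands still between calls to the robot, and variables do not carry over. Pictures are saved under pics/ and viewed, at most 10 in all, crops included, and the job is handed in when it is done.

Besides the shell and the picture viewer there is one more tool, called after "Request:" as name(argument=value, ...) on one line, values as JSON. apply_moves: Moves the arm, as the interface text tells. Scaled input: -1 to 1 covers 0.25 m each way for a shift and pi rad each way for a turn. Its arguments: {"type":"object","properties":{"increments":{"type":"array","items":{"type":"number"}},"grip":{"type":"number"},"grip_force":{"type":"number"}},"required":["increments"]}

```bash
mkdir -p pics; ls
cat > h.py <<'E'
import numpy as np, cv2
from plant import readout, viewer, ticket, finder
from scipy.spatial.transform import Rotation as Ro
def rot(q): return Ro.from_quat([q[1],q[2],q[3],q[0]])
def shot(name):
    s=readout.read_state(); p=viewer.camera(name)
    if name=="wrist":
        T=np.eye(4);T[:3,:3]=rot(s["tool_rot"]).as_matrix();T[:3,3]=s["tool_pos"]
        M=T@p["T_tool_cam"]
    else:
        M=np.eye(4);M[:3,:3]=np.array(p["R"]).T;M[:3,3]=-M[:3,:3]@np.array(p["t"])
    return p,M
def W(M,x): return M[:3,:3]@np.array(x)+M[:3,3]
def cloud(p,M):
    im=p["image"];h,w=im.shape[:2];f=h/2/np.tan(np.radians(p["fov_y"])/2)
    K=np.array([[f,0,p["cx"]],[0,f,p["cy"]],[0,0,1.]])
    g=np.stack(np.meshgrid(np.arange(w),np.arange(h)),-1).reshape(-1,1,2).astype(float)
    n=cv2.undistortPoints(g,K,np.array([p["k1"],0,0,0.]))[:,0].reshape(h,w,2)
    z=p["range_z"][...,None]
    return np.concatenate([n*z,z],-1)@M[:3,:3].T+M[:3,3]
def px(p,M,X):
    h=p["image"].shape[0];f=h/2/np.tan(np.radians(p["fov_y"])/2)
    c=M[:3,:3].T@(np.array(X)-M[:3,3]);u=c[:2]/c[2];u=u*(1+p["k1"]*(u@u))
    return u*f+[p["cx"],p["cy"]]
E
python3 - <<'E'
from h import *
s=readout.read_state();print({k:np.round(v,3) for k,v in s.items()})
for c in ["top","side"]:
    p,M=shot(c);cv2.imwrite(f"pics/{c}0.png",p["image"]);print(c,M[:3,3],p["fov_y"])
    for n in ["fixture","socket_mouth","latch_cap_top","contact_block","plug_root","tuning_knob","speaker","case_half"]:
        for d in finder.landmark_of(p,n)[:3]:
            X=W(M,d["xyz"]);print(n,round(d["score"],2),X.round(3),px(p,M,X).round())
E
```

```text
pics
{'clock': np.float64(0.0), 'q': array([-1.391,  0.124,  1.652, -0.   ,  1.368, -0.083]), 'dq': array([ 0.001, -0.002, -0.001,  0.003, -0.001,  0.001]), 'joint_efforts': array([-2.0000e-03, -4.2362e+01, -3.6545e+01, -0.0000e+00,  7.0000e-03,
       -0.0000e+00]), 'tool_pos': array([ 0.169, -0.627,  0.216]), 'tool_rot': array([-0.001,  0.991,  0.131, -0.   ]), 'force': array([-0.23 ,  0.292, -0.417]), 'torque': array([ 0.002, -0.039, -0.015]), 'grasp_force': np.float64(0.0), 'width': np.float64(0.086)}
top [ 0.45451509 -0.14083728  0.81654724] 54.47350357783623
fixture 0.82 [ 0.543  0.151 -0.002] [176. 213.]
socket_mouth 0.96 [0.547 0.149 0.013] [175. 211.]
latch_cap_top 0.63 [0.542 0.174 0.073] [151. 209.]
contact_block 0.81 [ 0.754 -0.277 -0.   ] [376. 117.]
contact_block 0.78 [ 0.582 -0.204 -0.   ] [344. 195.]
contact_block 0.68 [ 0.337 -0.188  0.001] [338. 313.]
plug_root 0.98 [ 0.739 -0.313  0.016] [395. 121.]
plug_root 0.77 [ 0.307 -0.149  0.016] [319. 330.]
plug_root 0.55 [ 0.597 -0.164  0.018] [326. 186.]
tuning_knob 0.71 [0.673 0.111 0.001] [198. 153.]
speaker 0.67 [ 0.436  0.103 -0.003] [197. 265.]
case_half 0.8 [ 0.503 -0.452 -0.   ] [463. 232.]
side [ 0.47317088 -0.82125002  0.75805473] 51.00496103797567
fixture 0.58 [0.545 0.152 0.   ] [318. 153.]
socket_mouth 0.76 [0.546 0.151 0.015] [319. 149.]
latch_cap_top 0.7 [0.549 0.174 0.067] [319. 130.]
contact_block 0.98 [ 0.583 -0.207 -0.   ] [344. 248.]
contact_block 0.81 [ 0.755 -0.279  0.001] [423. 269.]
contact_block 0.55 [ 0.336 -0.189 -0.004] [238. 247.]
plug_root 0.85 [ 0.308 -0.151  0.014] [226. 230.]
plug_root 0.73 [ 0.733 -0.318  0.012] [418. 281.]
plug_root 0.66 [ 0.6   -0.164  0.014] [350. 230.]
tuning_knob 0.55 [0.667 0.109 0.   ] [361. 161.]
speaker 0.62 [0.436 0.101 0.003] [281. 164.]
case_half 0.7 [ 0.501 -0.456 -0.001] [315. 350.]
```

View pics/top0.png

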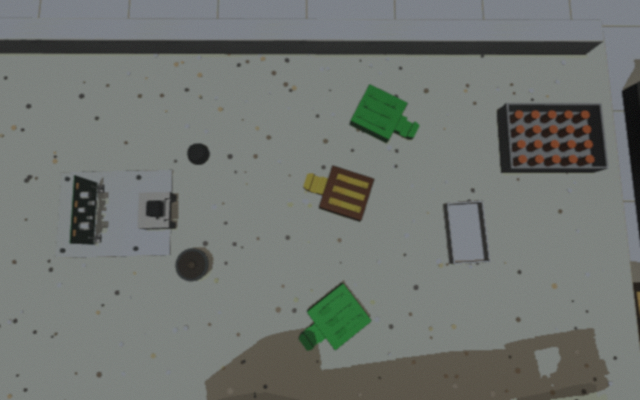

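View pics/side0.png

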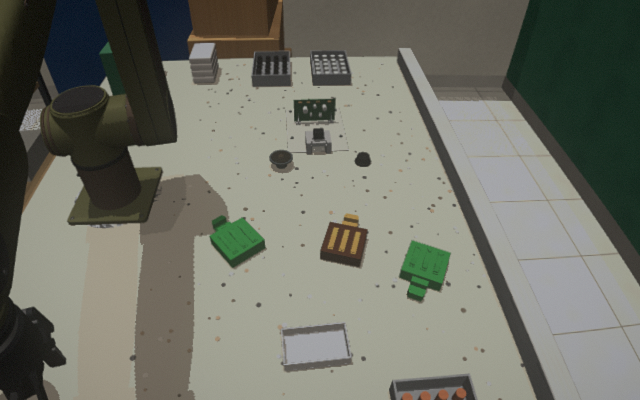

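The top view (image left = world +y, up = +x) shows the fixture at (175,211) with its mouth facing right. The brown block is at (346,193) with its tongue to the left and turned about 20°. The two green look-alikes are at (380,113) and (338,316), the knob at (198,153), the speaker at (193,264) and the case half at (466,232). The side view agrees.

```bash
cat >> h.py <<'E'
def rect(C,c,r,z0,z1,mask=None):
    m=(np.hypot(C[...,0]-c[0],C[...,1]-c[1])<r)&(C[...,2]>z0)&(C[...,2]<z1)
    if mask is not None: m&=mask
    m=cv2.morphologyEx(m.astype(np.uint8),cv2.MORPH_OPEN,np.ones((3,3)))>0
    P=C[m][:,:2].astype(np.float32)
    (x,y),sz,a=cv2.minAreaRect(P*1000)
    return np.round([x,y,*sz,a],1),len(P),np.median(C[m][:,2]).round(4)
E
python3 - <<'E'
from h import *
for c in ["top","side"]:
    p,M=shot(c);C=cloud(p,M)
    print(c,"floor",np.median(C[230:260,300:340,2]) )
    print("housing",rect(C,(.546,.182),.055,.034,.046))
    print("cap",rect(C,(.546,.174),.035,.058,.074))
    print("block",rect(C,(.583,-.206),.068,.026,.042))
    print("board",rect(C,(.546,.315),.09,.03,.1))
    print("knob",rect(C,(.67,.11),.045,.018,.03), "spk",rect(C,(.436,.102),.05,.02,.04))
E
```

```text
top floor 0.0006915978094426123
housing (array([546.1, 181.2,  72.3,  63.1,   1.2]), 861, np.float64(0.0405))
cap (array([546.5, 171.3,  26.2,  29.8,  89.6]), 230, np.float64(0.0688))
block (array([ 582.3, -206.6,   92.4,   92.5,   71.5]), 1982, np.float64(0.0331))
board (array([543. , 306.8, 130. ,  22.4,   1.4]), 1284, np.float64(0.0643))
knob (array([670.1, 106.7,  34.4,  35.5,  74.9]), 244, np.float64(0.0243)) spk (array([437.8, 103.5,  65.8,  62.9,  90. ]), 872, np.float64(0.0314))
side floor 0.0006088054521361519
housing (array([545.6, 180.7,  72.3,  64.7,   1.4]), 239, np.float64(0.0391))
cap (array([545.5, 171.7,  29.3,  29.2,  89.1]), 82, np.float64(0.0671))
block (array([ 582.3, -207.2,   94.9,   92.1,   71.9]), 1276, np.float64(0.0314))
board (array([543.3, 306.8, 129.2,  30.9,   2.2]), 618, np.float64(0.0607))
knob (array([670.2, 106.6,  34.7,  36.2,  20.8]), 92, np.float64(0.0227)) spk (array([436.9, 102.9,  64.5,  65.1,  14.4]), 282, np.float64(0.0298))
```

```bash
cat >> h.py <<'E'
def inc(x,y,z,phi,s=None):
    """row for a tool-down pose at world xyz with tool x at heading phi (deg), from the present pose"""
    s=s or readout.read_state(); A=rot(s["tool_rot"])
    a=np.radians(phi); B=Ro.from_matrix(np.array([[np.cos(a),np.sin(a),0],[np.sin(a),-np.cos(a),0],[0,0,-1]]))
    d=A.inv().apply(np.array([x,y,z])-s["tool_pos"])/.25
    r=(A.inv()*B).as_rotvec()/np.pi
    return np.r_[d,r].round(4).tolist()
E
python3 -c "
from h import *
print(inc(.33,-.33,.2,91.3))"
```

```text
[0.9318, -0.9823, 0.0681, 0.0, -0.0, -0.4236]
```

Request:
apply_moves(increments=[0.93,-0.98,0.07,0,0,-0.424,0.93,-0.98,0.07,0,0,-0.424,0.93,-0.98,0.07,0,0,-0.424,0.93,-0.98,0.07,0,0,-0.424,0.93,-0.98,0.07,0,0,-0.424,0.93,-0.98,0.07,0,0,-0.424,0.93,-0.98,0.07,0,0,-0.424,0.93,-0.98,0.07,0,0,-0.424], grip=85)

```text
clock: 1.8
tool_pos: [0.3312, -0.3271, 0.1993]
tool_rot: [-0.0, 0.74, 0.672, 0.001]
force: [-0.6, -0.5, 0.7]
width: 0.0853
grasp_force: 0.0
```

```bash
python3 -c "
from h import *
print(inc(.5,-.11,.2,91.3))"
```

```text
[0.9296, 0.5883, -0.0016, 0.0002, -0.0003, -0.038]
```

Request:
apply_moves(increments=[0.93,0.59,0,0,0,-0.038,0.93,0.59,0,0,0,-0.038,0.93,0.59,0,0,0,-0.038,0.93,0.59,0,0,0,-0.038,0.93,0.59,0,0,0,-0.038,0.93,0.59,0,0,0,-0.038,0.93,0.59,0,0,0,-0.038,0.93,0.59,0,0,0,-0.038])

```text
clock: 2.6
tool_pos: [0.5014, -0.1152, 0.1994]
tool_rot: [-0.0, 0.703, 0.712, -0.0]
force: [-0.5, 0.4, 0.5]
width: 0.085
grasp_force: 0.0
```

```bash
python3 -c "
from h import *
print(inc(.545,.1,.2,91.3))"
```

```text
[0.8585, 0.1855, -0.0026, -0.0002, 0.0001, -0.0032]
```

Request:
apply_moves(increments=[0.86,0.18,0,0,0,-0.003,0.86,0.18,0,0,0,-0.003,0.86,0.18,0,0,0,-0.003,0.86,0.18,0,0,0,-0.003,0.86,0.18,0,0,0,-0.003,0.86,0.18,0,0,0,-0.003,0.86,0.18,0,0,0,-0.003,0.86,0.18,0,0,0,-0.003])

```text
clock: 3.4
tool_pos: [0.5438, 0.0983, 0.1995]
tool_rot: [0.0, 0.701, 0.714, -0.0]
force: [-0.8, -0.0, -0.7]
width: 0.0851
grasp_force: 0.0
```

Run:
```python
from h import *
p,M=shot("wrist");C=cloud(p,M);cv2.imwrite("pics/w1.png",p["image"])
print("housing",rect(C,(.546,.182),.055,.034,.046))
print("cap",rect(C,(.546,.174),.035,.058,.074))
for n in ["latch_cap_top","socket_mouth","fixture"]:
    for d in finder.landmark_of(p,n)[:2]: print(n,d["score"],W(M,d["xyz"]).round(4))
print(inc(.5455,.172,.105,91.3)); print(inc(.5455,.172,.068,91.3))
```

```text
housing (array([545.2, 182.6,  72.3,  61.3,   1.1]), 3318, np.float64(0.0411))
cap (array([545. , 173.2,  29.3,  25.2,   1.4]), 831, np.float64(0.0699))
latch_cap_top 0.82 [0.547  0.1721 0.0685]
socket_mouth 0.82 [0.5429 0.1523 0.0177]
fixture 0.98 [0.5434 0.151  0.0046]
[0.2924, 0.0118, 0.3783, 0.0, 0.0, -0.0012]
[0.2925, 0.0118, 0.5263, 0.0, 0.0, -0.0012]
```

View pics/w1.png

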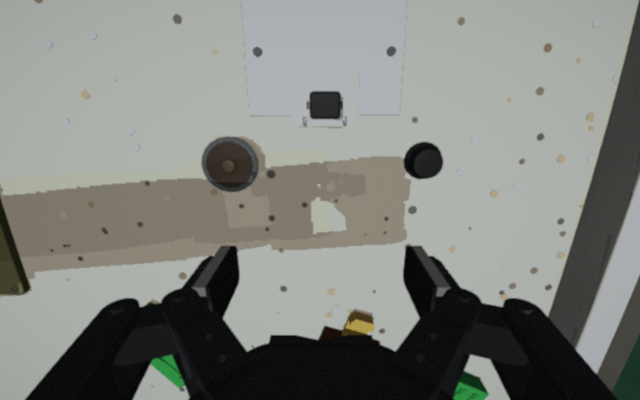

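The wrist view shows the black cap at (325,104) over the housing, with the board behind it. The speaker is at (230,164) and the knob at (424,160). I'll go down over the cap.

Request:
apply_moves(increments=[0.29,0.01,0.2,0,0,0,0.29,0.01,0.38,0,0,0,0.29,0.01,0.46,0,0,0,0.29,0.01,0.526,0,0,0,0.29,0.01,0.526,0,0,0,0.29,0.01,0.526,0,0,0,0.29,0.01,0.526,0,0,0,0.29,0.01,0.526,0,0,0])

```text
clock: 4.4
tool_pos: [0.5468, 0.1724, 0.0707]
tool_rot: [0.001, 0.7, 0.714, 0.002]
force: [0.1, -0.2, 0.2]
width: 0.0852
grasp_force: 0.0
```

Request:
apply_moves(increments=[0,0,0,0,0,0,0,0,0,0,0,0,0,0,0,0,0,0,0,0,0,0,0,0,0,0,0,0,0,0,0,0,0,0,0,0,0,0,0,0,0,0,0,0,0,0,0,0], grip=20, grip_force=40)

```text
clock: 5.2
tool_pos: [0.5449, 0.1726, 0.068]
tool_rot: [-0.0, 0.7, 0.714, -0.0]
force: [0.1, 0.2, 0.8]
width: 0.0199
grasp_force: 0.0
```

Run:
```python
from h import *
print(readout.read_state()["width"],readout.read_state()["grasp_force"])
a,M=shot("wrist");b,M2=shot("side")
cv2.imwrite("pics/c2.png",np.vstack([cv2.resize(a["image"],(480,300)),cv2.resize(b["image"][90:190,240:400],(480,300),interpolation=cv2.INTER_CUBIC)]))
```

```text
0.019928700673311445 0.0
```

View pics/c2.png

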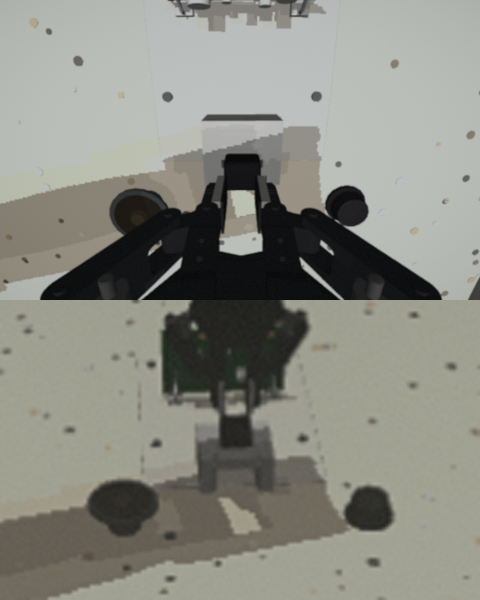

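The wrist view has the cap at (241,172) just beyond the fingertips. The side crop has the fingers above or behind the cap at (237,430). The opening read 20 mm with no contact, so I'll measure where the fingertips are.

Run:
```python
from h import *
for n in ["wrist","side"]:
    p,M=shot(n);C=cloud(p,M)
    c=(.546,.172)
    m=(abs(C[...,0]-c[0])<.04)&(abs(C[...,1]-c[1])<.03)&(C[...,2]>.044)&(C[...,2]<.13)
    P=C[m]*1000
    print(n,len(P),M[:3,3])
    for z in range(44,130,6):
        Q=P[(P[:,2]>=z)&(P[:,2]<z+6)]
        if len(Q)>3: print(z,len(Q),np.percentile(Q[:,0],[2,25,50,75,98]).round(),np.percentile(Q[:,1],[2,50,98]).round())
```

```text
wrist 5704 [0.54265597 0.24942119 0.22598381]
44 38 [533. 540. 546. 552. 559.] [185. 186. 187.]
50 139 [531. 537. 544. 552. 559.] [184. 186. 187.]
56 159 [531. 538. 545. 552. 559.] [185. 186. 187.]
62 224 [531. 538. 545. 553. 560.] [179. 186. 187.]
68 1601 [532. 538. 545. 551. 558.] [162. 176. 186.]
80 21 [534. 534. 554. 554. 554.] [175. 179. 181.]
86 192 [523. 531. 534. 556. 565.] [163. 183. 184.]
92 346 [521. 529. 534. 559. 567.] [168. 180. 184.]
98 390 [521. 529. 554. 559. 567.] [163. 180. 184.]
104 441 [521. 529. 534. 559. 567.] [163. 180. 184.]
110 440 [521. 530. 554. 558. 567.] [163. 180. 184.]
116 701 [528. 533. 534. 555. 560.] [162. 179. 184.]
122 554 [515. 527. 556. 562. 575.] [168. 183. 186.]
128 458 [509. 525. 556. 563. 581.] [161. 183. 186.]
side 263 [ 0.47317088 -0.82125002  0.75805473]
44 11 [531. 537. 545. 552. 558.] [158. 160. 173.]
50 16 [531. 535. 543. 551. 559.] [158. 161. 170.]
56 24 [531. 539. 546. 553. 559.] [155. 161. 175.]
62 39 [531. 539. 547. 552. 560.] [158. 164. 182.]
68 28 [533. 538. 545. 554. 559.] [158. 172. 181.]
80 5 [532. 556. 556. 558. 561.] [160. 163. 165.]
86 11 [525. 531. 555. 561. 566.] [161. 163. 167.]
92 16 [522. 529. 544. 559. 566.] [160. 162. 169.]
98 23 [522. 526. 533. 561. 567.] [160. 163. 167.]
104 18 [522. 527. 533. 558. 567.] [159. 165. 167.]
110 16 [522. 532. 556. 563. 566.] [161. 164. 168.]
116 20 [522. 529. 555. 557. 567.] [160. 164. 180.]
122 20 [511. 526. 560. 566. 577.] [157. 162. 168.]
128 16 [512. 524. 530. 569. 584.] [156. 160. 168.]
```

The depth data puts the fingertips at z≈83 mm, not the expected 46, and both cameras agree. So the tips are really about 15 mm behind the reported TCP. I'll open, go down part of the way and measure again.

Request:
apply_moves(increments=[0,0,0,0,0,0,0,0,0,0,0,0,0,0,0,0,0,0,0,0,0,0,0,0,0,0,0.03,0,0,0,0,0,0.06,0,0,0,0,0,0.08,0,0,0,0,0,0.08,0,0,0], grip=50)

```text
clock: 6.2
tool_pos: [0.5438, 0.1723, 0.0464]
tool_rot: [-0.001, 0.7, 0.714, -0.001]
force: [0.4, -0.7, 0.3]
width: 0.0497
grasp_force: 0.0
```

```bash
cat >> h.py <<'E'
def tips():
    s=readout.read_state();p,M=shot("wrist");C=cloud(p,M)
    A=rot(s["tool_rot"]).as_matrix(); T=(C-s["tool_pos"])@A
    m=(abs(T[...,0])<.02)&(abs(T[...,1])<.07)&(T[...,2]>-.05)&(T[...,2]<.04)&(p["range_z"]>0)
    P=T[m]*1000; print("tcp",s["tool_pos"].round(4),"width",s["width"],"F",s["force"].round(1))
    for z in range(-48,40,6):
        Q=P[(P[:,2]>=z)&(P[:,2]<z+6)]
        for sg in (-1,1):
            R=Q[Q[:,1]*sg>0]
            if len(R)>5: print(z,sg,len(R),"toolx",np.percentile(R[:,0],[2,98]).round(),"tooly",np.percentile(R[:,1],[2,50,98]).round())
    return p,M,C
E
python3 -c "
from h import *
tips()"
```

```text
tcp [0.5438 0.1723 0.0464] width 0.04966144554347612 F [ 0.4 -0.7  0.3]
-48 -1 308 toolx [-10.  11.] tooly [-39. -28. -25.]
-48 1 309 toolx [-10.  11.] tooly [24. 27. 38.]
-42 -1 258 toolx [-11.  11.] tooly [-39. -28. -25.]
-42 1 265 toolx [-11.  11.] tooly [24. 26. 38.]
-36 -1 228 toolx [-11.  11.] tooly [-39. -28. -25.]
-36 1 232 toolx [-11.  11.] tooly [24. 27. 38.]
-30 -1 491 toolx [-10.  12.] tooly [-37.  -9.  -0.]
-30 1 601 toolx [-10.  11.] tooly [ 1. 11. 36.]
-24 -1 940 toolx [-11.  14.] tooly [-26.  -8.  -1.]
-24 1 1086 toolx [-11.  14.] tooly [ 0.  9. 24.]
-18 -1 101 toolx [12. 14.] tooly [-13.  -6.  -1.]
-18 1 132 toolx [13. 14.] tooly [ 0.  8. 16.]
-12 -1 98 toolx [12. 14.] tooly [-13.  -7.  -0.]
-12 1 116 toolx [13. 14.] tooly [ 0.  8. 16.]
-6 -1 39 toolx [12. 14.] tooly [-13.  -6.  -1.]
-6 1 52 toolx [12. 14.] tooly [ 0.  8. 16.]
0 -1 1651 toolx [-18.  20.] tooly [-34. -23.  -2.]
0 1 1643 toolx [-17.  20.] tooly [ 1. 25. 37.]
6 -1 264 toolx [-18.  19.] tooly [-34. -23.  -2.]
6 1 153 toolx [-19.  19.] tooly [ 1. 22. 36.]
12 -1 20 toolx [-19.  -1.] tooly [-22. -18. -17.]
12 1 16 toolx [-19.   1.] tooly [20. 21. 25.]
```

Request:
apply_moves(increments=[0,0,0.03,0,0,0,0,0,0.065,0,0,0,0,0,0.065,0,0,0,0,0,0.065,0,0,0,0,0,0.065,0,0,0,0,0,0.065,0,0,0,0,0,0.065,0,0,0,0,0,0.065,0,0,0])

```text
clock: 7.05
tool_pos: [0.5451, 0.1727, 0.0321]
tool_rot: [0.0, 0.7, 0.714, 0.0]
force: [-0.2, -0.8, 0.0]
width: 0.0499
grasp_force: 0.0
```

Request:
apply_moves(increments=[0,0,0,0,0,0,0,0,0,0,0,0,0,0,0,0,0,0,0,0,0,0,0,0,0,0,0,0,0,0,0,0,0,0,0,0,0,0,0,0,0,0,0,0,0,0,0,0], grip=20, grip_force=40)

```text
clock: 7.85
tool_pos: [0.5458, 0.1726, 0.0323]
tool_rot: [0.001, 0.7, 0.714, 0.001]
force: [5.6, -0.2, -1.1]
width: 0.0289
grasp_force: 44.5
```

Gripped. I'll lift it 26 mm.

Request:
apply_moves(increments=[0,0,-0.02,0,0,0,0,0,-0.04,0,0,0,0,0,-0.06,0,0,0,0,0,-0.08,0,0,0,0,0,-0.095,0,0,0,0,0,-0.104,0,0,0,0,0,-0.104,0,0,0,0,0,-0.104,0,0,0])

```text
clock: 8.65
tool_pos: [0.5457, 0.1726, 0.0554]
tool_rot: [0.001, 0.7, 0.714, 0.001]
force: [13.2, 1.6, -15.5]
width: 0.0288
grasp_force: 45.1
```

Request:
apply_moves(increments=[0,0,0,0,0,0,0,0,0,0,0,0,0,0,0,0,0,0,0,0,0,0,0,0,0,0,-0.1,0,0,0,0,0,-0.3,0,0,0,-0.2,0,-0.5,0,0,0,-0.4,0,-0.6,0,0,0], grip=55)

```text
clock: 9.45
tool_pos: [0.5474, 0.095, 0.198]
tool_rot: [0.001, 0.699, 0.716, 0.002]
force: [1.0, -0.8, 0.4]
width: 0.0549
grasp_force: 0.0
```

Run:
```python
from h import *
for n in ["top","side","wrist"]:
    p,M=shot(n);C=cloud(p,M)
    for r in [(.058,.12)]:
        try: print(n,"cap",rect(C,(.546,.173),.024,*r))
        except Exception as e: print(n,"none")
    if n!="wrist": print("block",rect(C,(.583,-.206),.068,.026,.042))
```

```text
top cap (array([0., 0., 0., 0., 0.]), 0, np.float64(nan))
block (array([ 582.3, -206.5,   92.2,   92.6,   71.9]), 1978, np.float64(0.0331))
side cap (array([545. , 171. ,  30.6,  28.7,  89.1]), 133, np.float64(0.0864))
block (array([ 582.8, -205.3,   97.3,   92.5,   72. ]), 1284, np.float64(0.0313))
wrist cap (array([545. , 173.4,  29.5,  24.6,   0.9]), 981, np.float64(0.093))
  return _methods._mean(a, axis=axis, dtype=dtype,
  ret = ret.dtype.type(ret / rcount)
```

The cap is up 23 mm, clear of the 16 mm it needs. Next I'll go behind the brown block.

Request:
apply_moves(increments=[-0.9,0,0,0,0,0.05,-0.9,0,0,0,0,0.1,-0.9,0,0,0,0,0.1,-0.9,0,0,0,0,0.108,-0.9,0,0,0,0,0.108,-0.9,0,0,0,0,0.108,-0.9,0,0,0,0,0.108,-0.9,0,0,0,0,0.108], grip=60)

```text
clock: 10.4
tool_pos: [0.551, -0.1287, 0.1933]
tool_rot: [-0.001, 0.81, 0.587, -0.0]
force: [-0.5, 0.1, 0.7]
width: 0.0601
grasp_force: 0.0
```

```bash
python3 -c "
from h import *
print(inc(.555,-.29,.15,71.8));print(inc(.555,-.29,.03,71.8))"
```

```text
[-0.608, 0.2167, 0.1726, -0.0006, -0.0002, 0.0003]
[-0.6083, 0.2175, 0.6526, -0.0006, -0.0002, 0.0003]
```

Request:
apply_moves(increments=[-0.2,0.07,0,0,0,0,-0.4,0.14,0,0,0,0,-0.61,0.217,0.05,0,0,0,-0.61,0.217,0.25,0,0,0,-0.61,0.217,0.45,0,0,0,-0.61,0.217,0.65,0,0,0,-0.61,0.217,0.65,0,0,0,-0.61,0.217,0.65,0,0,0])

```text
clock: 11.2
tool_pos: [0.5546, -0.2903, 0.0307]
tool_rot: [-0.002, 0.81, 0.587, -0.001]
force: [0.9, -0.0, 0.5]
width: 0.0601
grasp_force: 0.0
```

Run:
```python
from h import *
tips()
p,M=shot("top");C=cloud(p,M);b=p["image"].astype(int)
print("block",rect(C,(.583,-.206),.066,.027,.038))
print(inc(.555,-.29,-.014,71.8))
```

```text
tcp [ 0.5546 -0.2903  0.0307] width 0.06008864924397818 F [ 0.9 -0.   0.5]
-48 -1 326 toolx [-10.  11.] tooly [-44. -31. -30.]
-48 1 317 toolx [-11.  11.] tooly [29. 31. 43.]
-42 -1 286 toolx [-11.  11.] tooly [-43. -31. -30.]
-42 1 284 toolx [-11.  11.] tooly [29. 31. 43.]
-36 -1 251 toolx [-11.  11.] tooly [-43. -31. -30.]
-36 1 258 toolx [-11.  11.] tooly [29. 31. 43.]
-30 -1 166 toolx [-10.  11.] tooly [-42. -31. -30.]
-30 1 179 toolx [-11.  11.] tooly [29. 30. 41.]
-24 -1 56 toolx [-11.  10.] tooly [-36. -31. -30.]
-24 1 56 toolx [-10.  10.] tooly [29. 30. 35.]
24 -1 3370 toolx [-19.  19.] tooly [-68. -32.  -1.]
24 1 4280 toolx [-19.  19.] tooly [ 2. 36. 69.]
30 -1 1789 toolx [-19.  19.] tooly [-69. -38.  -2.]
30 1 878 toolx [-19.  19.] tooly [ 1. 28. 68.]
block (array([ 582.3, -206.8,   92. ,   92.3,   72. ]), 1841, np.float64(0.0332))
[0.0068, -0.0132, 0.1965, 0.0016, 0.0004, 0.0002]
```

Request:
apply_moves(increments=[0,0,0.06,0,0,0,0,0,0.12,0,0,0,0,0,0.175,0,0,0,0,0,0.175,0,0,0,0.03,0,0.175,0,0,0,0.06,0,0.175,0,0,0,0.09,0,0.175,0,0,0,0.09,0,0.175,0,0,0])

```text
clock: 12.1
tool_pos: [0.5628, -0.2698, -0.0114]
tool_rot: [0.0, 0.81, 0.587, 0.0]
force: [0.8, -0.3, 0.9]
width: 0.0601
grasp_force: 0.0
```

```bash
cat >> h.py <<'E'
from scipy.interpolate import CubicHermiteSpline
O=np.array([.546,.150]); FY=91.2
def block(name="top"):
    """centre and heading of the brown block from its top face colour and height"""
    p,M=shot(name);C=cloud(p,M);im=p["image"].astype(int)
    hsv=cv2.cvtColor(p["image"],cv2.COLOR_BGR2HSV)
    s=readout.read_state()["tool_pos"]
    a=rect(C,s[:2]+.057*H(),.064,.027,.038,mask=~((hsv[...,0]>45)&(hsv[...,0]<85)&(hsv[...,1]>120)))
    return a
def H():
    A=rot(readout.read_state()["tool_rot"]).as_matrix()[:2,0]; return A/np.linalg.norm(A)
def push(bx,by,yaw,step,z,yend=.03,k=.057,n=8):
    """rows that slide the block along a smooth curve onto the fixture's axis"""
    s=readout.read_state(); ax=lambda y: O[0]+(y-O[1])/np.tan(np.radians(FY))
    ct=lambda d:1/np.tan(np.radians(d))
    f=CubicHermiteSpline([by,yend],[bx,ax(yend)],[ct(yaw),ct(FY)])
    rows=[];y=by
    for i in range(n):
        m=f(y,1) if y<yend else ct(FY); y+=step/np.hypot(1,m)
        x,m=(f(y),f(y,1)) if y<yend else (ax(y),ct(FY))
        h=np.arctan2(1,m); c=np.array([x,y])-k*np.array([np.cos(h),np.sin(h)])
        rows.append(np.round(inc(*c,z,np.degrees(h),s),3)); 
    print("end block",np.round([x,y,np.degrees(h)],3)); print(np.concatenate(rows).tolist())
E
python3 - <<'E'
from h import *
print(block(),readout.read_state()["tool_pos"],readout.read_state()["force"])
push(.5823,-.2068,72,.008,-.013)
E
```

```text
(array([ 587.1, -191.6,   60.5,   92.1,   70.6]), 1112, np.float64(0.0331)) [ 0.56263046 -0.27019927 -0.01147443] [ 0.45170522 -0.20463389 -0.00676823]
end block [ 0.588 -0.144 96.433]
[0.07, 0.009, 0.006, 0.0, 0.0, -0.02, 0.103, 0.02, 0.006, 0.0, 0.0, -0.04, 0.136, 0.028, 0.006, 0.0, 0.0, -0.058, 0.17, 0.034, 0.006, 0.0, 0.0, -0.076, 0.204, 0.038, 0.006, 0.0, 0.0, -0.093, 0.238, 0.038, 0.006, 0.0, 0.0, -0.109, 0.272, 0.036, 0.006, 0.0, 0.0, -0.124, 0.305, 0.032, 0.006, 0.0, 0.0, -0.137]
```

Request:
apply_moves(increments=[0.07,0.009,0,0,0,-0.02,0.103,0.02,0,0,0,-0.04,0.136,0.028,0,0,0,-0.058,0.17,0.034,0,0,0,-0.076,0.204,0.038,0,0,0,-0.093,0.238,0.038,0,0,0,-0.109,0.272,0.036,0,0,0,-0.124,0.305,0.032,0,0,0,-0.137])

```text
clock: 12.95
tool_pos: [0.594, -0.2012, -0.0115]
tool_rot: [0.001, 0.666, 0.746, -0.0]
force: [0.1, -2.5, -0.5]
width: 0.0598
grasp_force: 0.9
```

```bash
cat >> h.py <<'E'
def fit(name="top"):
    """block pose by its visible top face: heading from rect, centre from the front and side edges"""
    p,M=shot(name);C=cloud(p,M);s=readout.read_state();h=H();g=s["tool_pos"][:2]+.057*h
    hsv=cv2.cvtColor(p["image"],cv2.COLOR_BGR2HSV)
    m=(np.hypot(C[...,0]-g[0],C[...,1]-g[1])<.066)&(C[...,2]>.027)&(C[...,2]<.039)
    m=cv2.morphologyEx(m.astype(np.uint8),cv2.MORPH_OPEN,np.ones((3,3)))>0
    P=C[m][:,:2].astype(np.float32)*1000
    (cx,cy),sz,a=cv2.minAreaRect(P); yaw=[a+k*90 for k in range(-2,4)]; ref=np.degrees(np.arctan2(h[1],h[0]))
    yaw=min(yaw,key=lambda v:abs(v-ref)); u=np.array([np.cos(np.radians(yaw)),np.sin(np.radians(yaw))]);v=np.array([-u[1],u[0]])
    a=P@u;b=P@v; print(name,"n",len(P),"yaw",round(yaw,1),"tool",ref.round(1),"long",np.ptp(a),"lat",np.ptp(b))
    c=(a.max()-46)*u+(b.max()+b.min())/2*v; print(" centre",c.round(1),"tcp",s["tool_pos"].round(4),"F",s["force"].round(1)); return c/1000,yaw
E
python3 - <<'E'
from h import *
fit("side");c,y=fit("top")
push(*c,y,.008,-.012)
E
```

```text
side n 203 yaw 130.0 tool 96.6 long 119.19295493937142 lat 45.298058965802966
 centre [ 564.9 -143.2] tcp [ 0.594  -0.1998 -0.0116] F [-0.1 -0.9  0. ]
top n 74 yaw 84.8 tool 96.5 long 73.20505155534933 lat 14.226759698344836
 centre [ 618.5 -139.9] tcp [ 0.5938 -0.2002 -0.0117] F [-1.   0.3 -0.4]
end block [ 6.01000e-01 -7.90000e-02  1.19509e+02]
[0.032, 0.112, 0.001, 0.0, -0.0, 0.025, 0.064, 0.138, 0.001, 0.0, -0.0, -0.011, 0.098, 0.158, 0.001, 0.0, -0.0, -0.042, 0.133, 0.17, 0.001, 0.0, -0.0, -0.067, 0.168, 0.177, 0.001, 0.0, -0.0, -0.088, 0.202, 0.178, 0.001, 0.0, 0.0, -0.105, 0.236, 0.176, 0.001, 0.0, 0.0, -0.118, 0.269, 0.171, 0.001, 0.0, 0.0, -0.128]
```

Run:
```python
from h import *
fit("wrist")
p,M=shot("wrist");t,M2=shot("top")
for q,N in ((p,M),(t,M2)):
  for n in ["contact_block","plug_root"]:
    for d in finder.landmark_of(q,n)[:3]: print(n,round(d["score"],2),W(N,d["xyz"]).round(4))
cv2.imwrite("pics/w3.png",np.hstack([p["image"],t["image"]])[:, :1280:2][::2] if 0 else np.vstack([cv2.resize(p["image"],(480,300)),cv2.resize(t["image"],(480,300))]))
```

```text
wrist n 52880 yaw 96.9 tool 96.4 long 105.41107775512495 lat 92.7549629455101
 centre [ 584.8 -143.5] tcp [ 0.5936 -0.2005 -0.0118] F [ 0.2 -0.9  0.8]
contact_block 0.6 [ 0.5833 -0.1509  0.0019]
contact_block 0.15 [ 0.5802 -0.0977  0.0207]
contact_block 0.95 [ 0.3365 -0.1862  0.0009]
contact_block 0.83 [ 7.539e-01 -2.784e-01 -7.000e-04]
plug_root 0.74 [ 0.5813 -0.0976  0.0186]
plug_root 0.71 [ 0.7378 -0.3126  0.016 ]
```

View pics/w3.png

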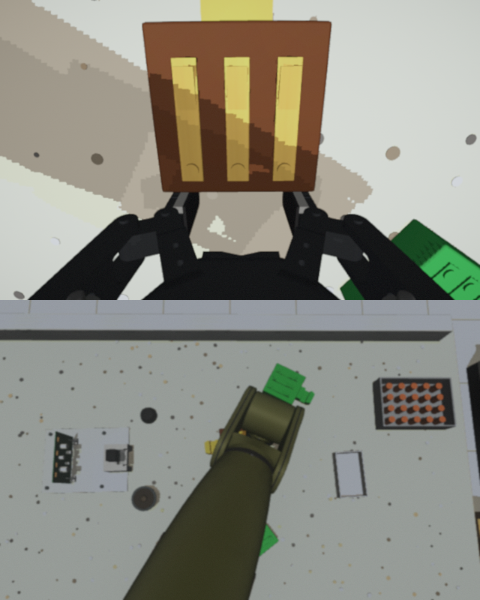

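The wrist view shows the brown block squarely against both fingers, its front edge at image row 22 and the tongue pointing ahead. In the top view the arm hides the block, so I'll track it with the wrist camera.

Run:
```python
from h import *
c,y=fit("wrist")
push(*c,y,.008,-.012,k=.0575)
```

```text
wrist n 53482 yaw 96.4 tool 96.4 long 105.82261895428468 lat 92.39015042193864
 centre [ 584.9 -143.7] tcp [ 0.5934 -0.201  -0.0121] F [ 0.3 -0.7 -0.5]
end block [ 5.72000e-01 -8.10000e-02  1.05461e+02]
[0.034, -0.002, -0.0, -0.0, -0.0, -0.01, 0.066, 0.004, -0.0, -0.0, -0.0, -0.02, 0.099, 0.007, -0.0, -0.0, -0.0, -0.028, 0.131, 0.009, -0.0, -0.0, -0.0, -0.034, 0.163, 0.009, -0.0, -0.0, -0.0, -0.04, 0.196, 0.008, -0.0, -0.0, -0.0, -0.044, 0.228, 0.006, -0.0, -0.0, -0.0, -0.048, 0.26, 0.003, -0.0, -0.0, -0.0, -0.05]
```

Request:
apply_moves(increments=[0.034,0,0,0,0,-0.01,0.066,0.004,0,0,0,-0.02,0.099,0.007,0,0,0,-0.028,0.131,0.009,0,0,0,-0.034,0.163,0.009,0,0,0,-0.04,0.196,0.008,0,0,0,-0.044,0.228,0.006,0,0,0,-0.048,0.26,0.003,0,0,0,-0.05])

```text
clock: 14.25
tool_pos: [0.5871, -0.1356, -0.0118]
tool_rot: [0.0, 0.606, 0.796, 0.0]
force: [0.8, -2.5, 1.2]
width: 0.06
grasp_force: 1.2
```

Run:
```python
from h import *
c,y=fit("wrist")
push(*c,y,.008,-.012,k=.0575)
```

```text
wrist n 52545 yaw 105.2 tool 105.5 long 103.24904313874111 lat 92.64115004725056
 centre [570.1 -81.4] tcp [ 0.5865 -0.1343 -0.0121] F [1.  1.5 0.2]
end block [ 5.54000e-01 -1.90000e-02  1.01436e+02]
[0.024, -0.008, -0.0, -0.0, -0.0, 0.001, 0.056, -0.008, -0.0, -0.0, -0.0, 0.002, 0.088, -0.009, -0.0, -0.0, -0.0, 0.003, 0.12, -0.01, -0.0, -0.0, -0.0, 0.005, 0.152, -0.011, -0.0, -0.0, -0.0, 0.008, 0.184, -0.013, -0.0, -0.0, -0.0, 0.012, 0.216, -0.015, -0.0, -0.0, -0.0, 0.017, 0.248, -0.017, -0.0, -0.0, -0.0, 0.022]
```

Request:
apply_moves(increments=[0.024,-0.005,0,0,0,0.001,0.056,-0.008,0,0,0,0.002,0.088,-0.009,0,0,0,0.003,0.12,-0.01,0,0,0,0.005,0.152,-0.011,0,0,0,0.008,0.184,-0.013,0,0,0,0.012,0.216,-0.015,0,0,0,0.017,0.248,-0.017,0,0,0,0.022])

```text
clock: 15.1
tool_pos: [0.5661, -0.0768, -0.0121]
tool_rot: [-0.0, 0.634, 0.774, -0.0]
force: [0.5, -1.9, 0.3]
width: 0.0598
grasp_force: 0.8
```

Run:
```python
from h import *
c,y=fit("wrist")
push(*c,y,.006,-.012,k=.0575,yend=.035)
p,M=shot("wrist");C=cloud(p,M);print("housing",rect(C,(.546,.182),.055,.034,.046))
```

```text
wrist n 52826 yaw 101.0 tool 101.4 long 103.16341304572623 lat 92.93441248506724
 centre [553.2 -21.7] tcp [ 0.5655 -0.0757 -0.0123] F [ 0.3  1.1 -0.5]
end block [5.490e-01 2.600e-02 9.171e+01]
[0.016, -0.013, -0.001, -0.0, -0.0, 0.012, 0.04, -0.018, -0.001, -0.0, -0.0, 0.02, 0.064, -0.022, -0.001, -0.0, -0.0, 0.028, 0.088, -0.025, -0.001, -0.0, -0.0, 0.035, 0.113, -0.026, -0.001, -0.0, -0.0, 0.041, 0.137, -0.027, -0.001, -0.0, -0.0, 0.046, 0.161, -0.026, -0.001, -0.0, -0.0, 0.051, 0.185, -0.024, -0.001, -0.0, -0.0, 0.054]
housing (array([0., 0., 0., 0., 0.]), 0, np.float64(nan))
  return _methods._mean(a, axis=axis, dtype=dtype,
  ret = ret.dtype.type(ret / rcount)
```

Request:
apply_moves(increments=[0.016,-0.01,0,0,0,0.012,0.04,-0.018,0,0,0,0.02,0.064,-0.022,0,0,0,0.028,0.088,-0.025,0,0,0,0.035,0.113,-0.026,0,0,0,0.041,0.137,-0.027,0,0,0,0.046,0.161,-0.026,0,0,0,0.051,0.185,-0.024,0,0,0,0.054])

```text
clock: 16.0
tool_pos: [0.5512, -0.033, -0.012]
tool_rot: [-0.0, 0.697, 0.717, -0.0]
force: [0.2, -1.6, -0.4]
width: 0.0602
grasp_force: 0.8
```

Run:
```python
from h import *
c,y=fit("wrist")
push(*c,y,.005,-.012,k=.0575,yend=.06)
p,M=shot("top");cv2.imwrite("pics/t4.png",cv2.resize(p["image"][120:300,80:320],(720,540)))
```

```text
wrist n 52789 yaw 91.7 tool 91.7 long 103.787761130626 lat 92.5537417928852
 centre [548.2  23.6] tcp [ 0.5511 -0.0322 -0.0121] F [-0.7  0.1 -0.3]
end block [5.48e-01 6.40e-02 9.12e+01]
[0.013, -0.008, -0.0, -0.0, -0.0, 0.004, 0.033, -0.01, -0.0, -0.0, -0.0, 0.007, 0.053, -0.011, -0.0, -0.0, -0.0, 0.009, 0.073, -0.011, -0.0, -0.0, -0.0, 0.01, 0.093, -0.01, -0.0, -0.0, -0.0, 0.009, 0.113, -0.008, -0.0, -0.0, -0.0, 0.007, 0.133, -0.005, -0.0, -0.0, -0.0, 0.004, 0.153, -0.004, -0.0, -0.0, -0.0, 0.003]
```

View pics/t4.png

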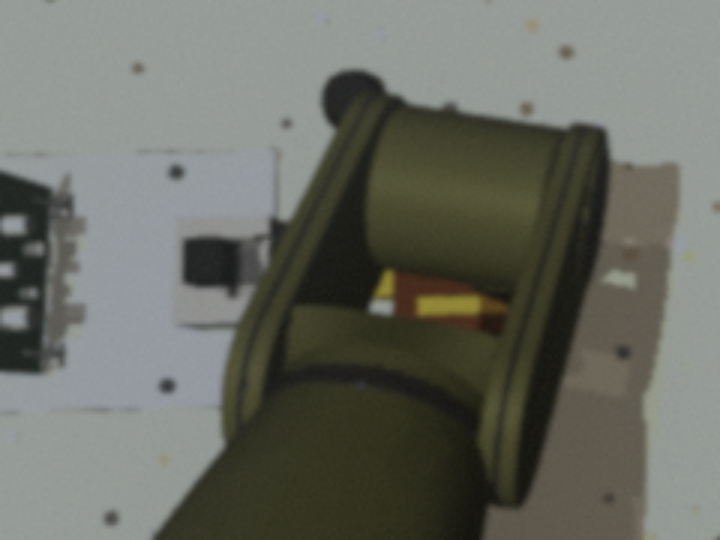

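The top crop shows the tongue near (383,290) heading for the housing at (225,270). The wrist fit has the block within 1 mm and 0.5° of the fixture's axis.

Request:
apply_moves(increments=[0.013,-0.004,0,0,0,0.002,0.033,-0.006,0,0,0,0.003,0.053,-0.006,0,0,0,0.003,0.073,-0.006,0,0,0,0.003,0.093,-0.005,0,0,0,0.003,0.113,-0.005,0,0,0,0.003,0.133,-0.004,0,0,0,0.003,0.153,-0.004,0,0,0,0.003])

```text
clock: 16.9
tool_pos: [0.5492, 0.0052, -0.012]
tool_rot: [0.0, 0.7, 0.714, 0.0]
force: [0.1, -1.3, -0.6]
width: 0.0599
grasp_force: 0.9
```

Run:
```python
from h import *
c,y=fit("wrist")
push(*c,y,.003,-.012,k=.0575,yend=.08)
p,M=shot("wrist");C=cloud(p,M);print("housing",rect(C,(.546,.182),.055,.0385,.046));cv2.imwrite("pics/w5.png",p["image"])
```

```text
wrist n 52849 yaw 90.9 tool 91.2 long 103.76906835500213 lat 92.76050623634103
 centre [546.7  61.7] tcp [ 0.5492  0.0059 -0.012 ] F [-0.4 -0.1  1. ]
end block [5.47e-01 8.60e-02 9.12e+01]
[0.006, -0.017, 0.0, 0.0, -0.0, 0.017, 0.018, -0.023, 0.0, -0.0, -0.0, 0.026, 0.03, -0.024, 0.0, -0.0, -0.0, 0.029, 0.042, -0.021, 0.0, -0.0, -0.0, 0.026, 0.054, -0.014, 0.0, 0.0, -0.0, 0.017, 0.065, -0.002, 0.0, 0.0, -0.0, 0.002, 0.077, -0.001, 0.0, 0.0, -0.0, 0.0, 0.089, -0.001, 0.0, 0.0, -0.0, 0.0]
housing (array([0., 0., 0., 0., 0.]), 0, np.float64(nan))
  return _methods._mean(a, axis=axis, dtype=dtype,
  ret = ret.dtype.type(ret / rcount)
```

View pics/w5.png

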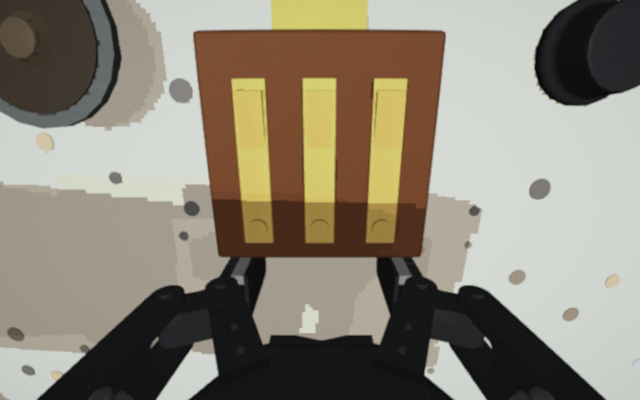

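The block is square to the fingers at (320,140), with its tongue entering the mouth beyond the top of the frame. The speaker and knob are clear on both sides. I'll push straight on.

Request:
apply_moves(increments=[0.016,0,0,0,0,0,0.032,0,0,0,0,0,0.048,0,0,0,0,0,0.064,0,0,0,0,0,0.08,0,0,0,0,0,0.096,0,0,0,0,0,0.112,0,0,0,0,0,0.128,0,0,0,0,0])

```text
clock: 17.8
tool_pos: [0.5485, 0.0371, -0.012]
tool_rot: [-0.0, 0.7, 0.714, -0.0]
force: [0.4, -1.9, -0.4]
width: 0.0599
grasp_force: 0.8
```

Run:
```python
from h import *
fit("wrist")
```

```text
wrist n 52868 yaw 91.1 tool 91.2 long 104.01906457104617 lat 92.53397034099811
 centre [546.1  93.6] tcp [ 0.5485  0.0377 -0.012 ] F [0.  0.7 0.5]
```

Request:
apply_moves(increments=[0.008,0,0,0,0,0,0.016,0,0,0,0,0,0.022,0,0,0,0,0,0.028,0,0,0,0,0,0.034,0,0,0,0,0,0.038,0,0,0,0,0,0.042,0,0,0,0,0,0.044,0,0,0,0,0])

```text
clock: 18.65
tool_pos: [0.5483, 0.0479, -0.012]
tool_rot: [-0.0, 0.7, 0.714, -0.0]
force: [0.7, -1.9, -0.9]
width: 0.06
grasp_force: 0.8
```

Run:
```python
from h import *
fit("wrist")
```

```text
wrist n 54761 yaw 90.9 tool 91.2 long 114.29151589332565 lat 92.52499367248748
 centre [545.8 114.4] tcp [ 0.5483  0.048  -0.012 ] F [-0.  -0.8 -1.3]
```

Request:
apply_moves(increments=[0.002,0,0,0,0,0,0.004,0,0,0,0,0,0.006,0,0,0,0,0,0.008,0,0,0,0,0,0.01,0,0,0,0,0,0.012,0,0,0,0,0,0.012,0,0,0,0,0,0.012,0,0,0,0,0])

```text
clock: 19.5
tool_pos: [0.5486, 0.0488, -0.0119]
tool_rot: [0.001, 0.699, 0.715, -0.001]
force: [-0.0, -10.9, -0.7]
width: 0.0599
grasp_force: 5.1
```

Request:
apply_moves(increments=[0.004,0,0,0,0,0,0.008,0,0,0,0,0,0.008,0,0,0,0,0,0.008,0,0,0,0,0,0.008,0,0,0,0,0,0.008,0,0,0,0,0,0.008,0,0,0,0,0,0.008,0,0,0,0,0])

```text
clock: 20.3
tool_pos: [0.5486, 0.0487, -0.0119]
tool_rot: [0.003, 0.699, 0.715, -0.002]
force: [1.4, -18.2, -0.4]
width: 0.06
grasp_force: 9.2
```

Run:
```python
from h import *
p,M=shot("wrist");C=cloud(p,M);m=(C[...,2]>.026)&(C[...,2]<.036)&(abs(C[...,0]-.546)<.06)&(C[...,1]<.2)
h=(C[...,2]>.0385)&(C[...,2]<.046)&(abs(C[...,0]-.546)<.04)&(C[...,1]<.2)&(C[...,1]>.12)
for n,k in(("blk",m),("hous",h)):
    print(n,k.sum(),np.percentile(C[k][:,1],[1,50,99]).round(4) if k.any() else "")
cv2.imwrite("pics/w6.png",p["image"])
```

```text
blk 51050 [0.0559 0.1117 0.1521]
hous 5027 [0.1294 0.1541 0.1581]
```

View pics/w6.png

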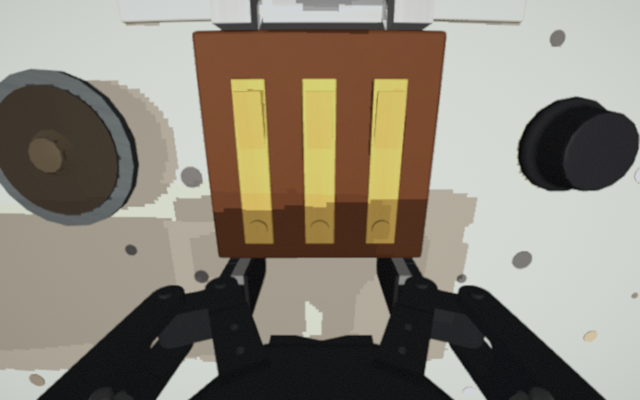

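The block's front edge meets the housing at image row 30 with no visible gap, and the push was met with 18 N of resistance, so the plug is home. I'll back off, rise, close the fingers and go over the cap.

Request:
apply_moves(increments=[-0.06,0,0,0,0,0,-0.1,0,0,0,0,0,-0.1,0,-0.2,0,0,0,-0.1,0,-0.4,0,0,0,-0.1,0,-0.6,0,0,0,-0.1,0,-0.72,0,0,0,-0.1,0,-0.72,0,0,0,-0.1,0,-0.72,0,0,0])

```text
clock: 21.15
tool_pos: [0.5491, 0.0279, 0.1688]
tool_rot: [0.0, 0.7, 0.714, 0.001]
force: [-0.2, 0.5, -1.5]
width: 0.0602
grasp_force: 0.0
```

Run:
```python
from h import *
p,M=shot("wrist");C=cloud(p,M)
print("cap",rect(C,(.546,.173),.024,.07,.12))
print("block",rect(C,(.548,.1),.075,.026,.037))
print(inc(.5455,.172,.165,91.2)); print(inc(.5455,.172,.095,91.2))
```

```text
cap (array([546. , 168.1,  29.5,  16.2,   1.4]), 1225, np.float64(0.0926))
block (array([546. , 110.6,  92.3, 100.9,   1. ]), 8738, np.float64(0.0333))
[0.5763, 0.0017, 0.0085, -0.0005, -0.0002, -0.0001]
[0.5761, 0.0021, 0.2885, -0.0005, -0.0002, -0.0001]
```

Request:
apply_moves(increments=[0.15,0,0,0,0,0,0.3,0,0,0,0,0,0.45,0,0,0,0,0,0.576,0.002,0,0,0,0,0.576,0.002,0.06,0,0,0,0.576,0.002,0.12,0,0,0,0.576,0.002,0.18,0,0,0,0.576,0.002,0.22,0,0,0], grip=0)

```text
clock: 22.0
tool_pos: [0.5446, 0.1704, 0.1095]
tool_rot: [-0.001, 0.7, 0.714, -0.002]
force: [0.0, 0.1, -0.2]
width: 0.0004
grasp_force: 0.0
```

Run:
```python
from h import *
tips()
```

```text
tcp [0.5446 0.1704 0.1095] width 0.00037385767889335566 F [ 0.   0.1 -0.2]
-48 -1 199 toolx [ 6. 11.] tooly [-14.  -6.  -0.]
-48 1 180 toolx [ 6. 11.] tooly [ 0.  6. 13.]
-42 -1 202 toolx [ 6. 11.] tooly [-14.  -7.  -0.]
-42 1 166 toolx [ 6. 11.] tooly [ 0.  7. 13.]
-36 -1 164 toolx [ 6. 11.] tooly [-14.  -7.  -0.]
-36 1 155 toolx [ 6. 11.] tooly [ 0.  7. 13.]
-30 -1 153 toolx [ 6. 11.] tooly [-14.  -7.  -0.]
-30 1 128 toolx [ 6. 11.] tooly [ 0.  7. 12.]
-24 -1 82 toolx [ 6. 11.] tooly [-12.  -5.  -1.]
-24 1 70 toolx [ 6. 11.] tooly [ 0.  4. 10.]
12 -1 648 toolx [-7. 15.] tooly [-13.  -7.  -0.]
12 1 752 toolx [-8. 15.] tooly [ 0.  8. 15.]
18 -1 105 toolx [-7. 16.] tooly [-14.  -9.  -0.]
18 1 116 toolx [-5. 16.] tooly [ 0.  9. 16.]
24 -1 59 toolx [14. 16.] tooly [-14.  -7.  -0.]
24 1 63 toolx [14. 16.] tooly [ 0.  8. 15.]
30 -1 53 toolx [14. 16.] tooly [-14.  -7.  -0.]
30 1 59 toolx [15. 16.] tooly [ 0.  7. 15.]
```

Request:
apply_moves(increments=[0,0,0.05,0,0,0,0,0,0.1,0,0,0,0,0,0.14,0,0,0,0,0,0.16,0,0,0,0,0,0.18,0,0,0,0,0,0.2,0,0,0,0,0,0.21,0,0,0,0,0,0.22,0,0,0])

```text
clock: 22.85
tool_pos: [0.5464, 0.1717, 0.0582]
tool_rot: [0.0, 0.7, 0.714, 0.0]
force: [-2.3, -3.1, 2.3]
width: -0.0003
grasp_force: 1.6
```

Request:
apply_moves(increments=[0,0,0.005,0,0,0,0,0,0.01,0,0,0,0,0,0.015,0,0,0,0,0,0.02,0,0,0,0,0,0.025,0,0,0,0,0,0.03,0,0,0,0,0,0.03,0,0,0,0,0,0.03,0,0,0])

```text
clock: 23.65
tool_pos: [0.5465, 0.1717, 0.0517]
tool_rot: [0.0, 0.7, 0.714, -0.0]
force: [-3.7, -4.0, 8.8]
width: -0.0002
grasp_force: 4.4
```

Request:
apply_moves(increments=[0,0,0.004,0,0,0,0,0,0.008,0,0,0,0,0,0.012,0,0,0,0,0,0.016,0,0,0,0,0,0.016,0,0,0,0,0,0.016,0,0,0,0,0,0.016,0,0,0,0,0,0.016,0,0,0])

```text
clock: 24.45
tool_pos: [0.5469, 0.1718, 0.0515]
tool_rot: [0.0, 0.7, 0.715, -0.0]
force: [-14.0, -5.8, 28.3]
width: 0.0
grasp_force: 14.1
```

It has stopped hard at 28 N, where the cap would be fully down. I'll lift away and check.

Request:
apply_moves(increments=[0,0,-0.05,0,0,0,0,0,-0.2,0,0,0,0,0,-0.4,0,0,0,-0.2,0,-0.5,0,0,0,-0.4,0,-0.5,0,0,0,-0.5,0,-0.5,0,0,0,-0.5,0,-0.5,0,0,0,-0.5,0,-0.5,0,0,0])

```text
clock: 25.25
tool_pos: [0.5487, 0.0468, 0.171]
tool_rot: [-0.0, 0.7, 0.714, 0.0]
force: [-0.1, -0.6, 0.1]
width: 0.0
grasp_force: 0.0
```

Run:
```python
from h import *
p,M=shot("wrist");C=cloud(p,M)
print("cap",rect(C,(.546,.173),.024,.056,.12))
for n in ("top","side"):
    q,N=shot(n);D=cloud(q,N)
    print(n,"knob",rect(D,(.67,.107),.045,.018,.03)[0][:2],"spk",rect(D,(.437,.103),.05,.02,.04)[0][:2])
cv2.imwrite("pics/w7.png",p["image"])
```

```text
cap (array([545.7, 172.8,  29.5,  25.2,   0.7]), 1203, np.float64(0.0668))
top knob [672.1 101. ] spk [437.8 103.7]
side knob [671.3 107.3] spk [437.4 103.6]
```

View pics/w7.png

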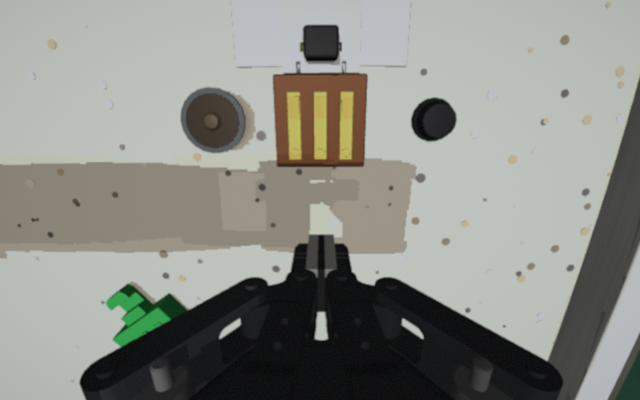

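The cap at (321,42) is back at its starting height. The block at (320,120) sits flush against the housing, and the speaker and knob haven't moved. I'm handing the job in.

```bash
python3 -c "
from h import *
print(ticket.job_done())"
```

```text
the job is handed in; nothing more can be done
None
```

The job is handed in, with no verdict returned: I raised the latch cap, slid the block until its plug was home and flush, and pressed the cap fully back down; the knob and speaker measured where they were, and the arm stayed clear of the white case half, which I didn't re-measure (about 25 s used).

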